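Slide the sample carrier under the sensor bridge

ROBOT

A 6-joint arm with a two-finger parallel gripper is mounted at the origin on the work surface. World frame = base frame: x ahead of the robot, y to its left, z up, the work surface at z = 0. Lengths are in m, angles in rad, forces in N, time in s.
With the tool pointing down it reaches from about 0.4 to 0.925 m from the base axis. Payload 3.4 kg.
Tool frame: the origin (TCP) lies midway between the tips of the shut fingers; the grasp point (between the pads) lies 19 mm behind it; z points along the fingers, y is the line along which they close (so a half turn about z gives the same grasp; the last joint's range is limited). The gripper opens to 85 mm and grips with 20 to 120 N. Pads are 22 mm wide; open, the fingers measure 114 mm over their backs; the gripper's body (76 mm by 85 mm) begins 54 mm behind the grasp point. The pads swing forward as they close: fully open they stand 13 mm farther back than shut.
Start: joints at [-1.218, 0.307, 1.506, -0, 1.328, -0.073], TCP at [0.238, -0.523, 0.231] pointing down, gripper open.
Joint ranges: [-3.12, 3.12], [-1.05, 2.28], [0.14, 2.33], [-1.42, 4.57], [0.1, 2.73], [-2.68, 2.68]. Speed limits (rad/s): [2.57, 2.57, 3.14, 3.14, 3.14, 3.14].

INTERFACE

Orientations are given as a unit quaternion [x, y, z, w].
In Python, from workcell import get_state, capture, r gives the robot as it stands.
- The arm moves only by the shell command python3 -m inch 'ROWS' [OPENING] [FORCE]. ROWS is JSON, a list that holds one entry, the list of rows, each a list of 6 numbers: the shift along the world's x, y, z in cm, then the turn, a rotation vector about the world's x, y, z in degrees. A call has 1 to 20 rows; each row is the pose to reach, as a shift and turn from the pose commanded when the call began; what a row does not reach only later rows make up. A row lasts 1/8 s, in which the tool goes at most 62.5 mm and 10.7 degrees, less where a joint would pass 70% of its speed; a pose out of reach is approached as far as the arm can. A call with a gripper value outside its range is refused whole. OPENING is the finger opening in cm, from 0 to 8.54, set as the call begins (- or left out, the last holds). The fingers move at their own pace and stop on an object; FORCE is the grip in N (left out, the last holds). Time passes only in rows, so rows that repeat a pose let the fingers close. It gives the time, the measured TCP pose, the force, the opening and the grip force at its end, in the units of the state.
- get_state(): the state, without advancing time (a new reading comes with each control period).
- capture(name): name is "scene" or "top" or "wrist"; returns a dict with "color" (420x560x3 uint8, red, green, blue), "fov_y" (degrees; the focal length in pixels is half the picture's height over the tangent of half this angle, whatever the lens; pixels are square), "cx", "cy" (the principal point, pixels), "view" (4x4, takes a point from world to camera coordinates). Camera axes: x right, y down, z forward; pixel columns grow to the right and rows downward; lengths in m; the calibration is good to about 2 mm. A picture is of the moment at which its call begins. There is no depth.
- r.sign_off(): hands the job in; it is judged then, once.
The state is a dict: "time": time; "joint_pos": joint angles; "qd": joint speeds; "joint_efforts": joint torques, N m; "eef_pos": TCP position; "orientation": TCP orientation; "wrist_force": force on the tool from outside, world axes, zero at the start; "ft_torque": the same for the moment, N m; "opening": finger opening in m; "grasp_force": force on a finger pad.
Only numpy, scipy, OpenCV 4.12 (cv2) and the standard library are available. Lean on these libraries where they do the work, as an engineer would, in place of code of your own. Each camera call takes 0.05 s, during which the arm holds its last target. There are 200 camera calls.

TASK

With the fingertips, push the flat blue sample carrier along the bench, under the low white sensor bridge, until its leading edge lies square and flush against the aluminium stop bar on the far side, so that the copper sample sits below the sensor. Only push it: do not grip or lift it, keep it flat without tipping it, do not push against the bridge with the robot, and leave everything else on the bench where it is.

Things in the scene. Friction and masses are not known exactly. Their poses are not given: they have to be found in the camera images.
- carrier: flat blue plate 140 mm (x) by 95 mm (y), copper disc of 54 mm flush in its top; loose, about 0.25 kg. The plate spans heights 4 to 14 mm; under its middle a white pad 80 x 75 mm, 4 mm thick, rests on the bench, so the ends overhang by 30 mm: pressing down on an end tips it. Origin: centre of the pad's underside. It starts before the bridge, x within 20 degrees of the bridge's x axis
- carrier_rear (a point): middle of the carrier's rear end face (the end away from the bridge), 9 mm above the bench, 70 mm behind the carrier's centre; axes as the carrier's
- bridge: low bridge fixed to the bench: white deck 60 mm (x) by 155 mm (y), x -30 to 30 mm, on two grey legs; top 30 mm high, with a black sensor head to 52 mm. The opening below is 115 mm wide (y -57.5 to 57.5 mm) and 18 mm high. Origin: on the bench below the deck's centre; x is the direction in which the carrier slides through, z up. With the carrier home, both origins coincide
- bridge_mouth (a point): middle of the opening's entry, at the bridge's x = -30 mm, on the bench; axes as the bridge's. The carrier starts centred 140 to 175 mm before this point and up to 25 mm to either side of the centre line
- stop (a point): middle of the aluminium stop bar's face that the carrier must meet, at the bridge's x = 70 mm, 7 mm above the bench. The bar is 14 mm high, fixed and rigid; rails of the same height join it to the legs, 115 mm apart. With the carrier home its rear face stands 40 mm before the deck
- multimeter: orange and black multimeter, 180 x 88 x about 48 mm high, loose, lying beyond the stop bar; a bystander to leave alone. Origin at the centre of its underside
- lamp_block: plug-in circuit block, clear lower half and white top, 26 x 40 x 44 mm high, loose, with an amber lamp on top (54 mm high over all); a bystander to leave alone. Origin at the centre of its underside
- switch_block: plug-in circuit block, clear lower half and white top, 26 x 40 x 44 mm high, loose, with a red switch on top; a bystander to leave alone. Origin at the centre of its underside
- fuse_block: plug-in circuit block, clear lower half and white top, 26 x 40 x 44 mm high, loose, with a brass fuse on top; a bystander to leave alone. Origin at the centre of its underside
- probe: red test probe, a bar 85 x 13 x 12 mm with a finger guard and a steel tip, loose; a bystander to leave alone. Origin at the centre of its underside
- weight: brass knobbed weight, 40 mm diameter, 44 mm high, 0.2 kg, loose; a bystander to leave alone. Origin at the centre of its underside
There are look-alikes about, which are no part of the job. Of the things that look like the carrier, take the one that is nearest to the robot's base at the start.

How it is judged:
On the way:
1. the carrier's leading edge is under the deck (x of carrier in the frame of bridge above -0.085 m and y of carrier in the frame of bridge between -0.02 and 0.02 m), for 0.1 s.
At the end, for the whole second after the job is handed in: the carrier lies flat and at rest on the bench under the bridge, its leading edge within 5 mm of the stop bar and square to it within 4 degrees (x of carrier in the frame of bridge between -0.005 and 0.004 m and y of carrier in the frame of bridge between -0.015 and 0.015 m and angle between the x axis of carrier and the x axis of bridge, either way round below 0.07 rad and height (world z) of carrier below 0.003 m and angle between carrier's own z axis and vertical below 0.03 rad and linear speed of carrier below 0.01 m/s); the robot touches nothing.
It fails at once if the carrier is lifted off the bench (its middle more than 6 mm) (height (world z) of carrier above 0.006 m).
It fails at once if the carrier is tipped by more than 4 degrees (angle between carrier's own z axis and vertical above 0.07 rad).
It fails at once if the robot pushes on the bridge with more than 10 N (contact force between any of the fingers, the arm and bridge above 10 N).
It fails at once if a bystander is moved more than 15 mm (distance of any of multimeter, lamp_block, switch_block, fuse_block, probe, weight from where it was at the start of the episode above 0.015 m).
It also fails if it takes over 64 s, if anything falls off the work surface, if the arm or the gripper's body presses on something with over 40 N, if the wrist force passes 120 N, or if a joint passes its speed limit or range.

## Working session

There is one attempt and no reset: what is moved stays moved. The work goes in short steps, Python scripts to look and compute and a shell command to move; the robot and the scene stay as the last step left them, time stands still between calls to the robot, and variables do not carry over. Pictures are saved under pics/ and viewed, at most 10 in all, crops included, and the job is handed in when it is done.

```bash
mkdir -p pics
cat > h.py <<'E'
import numpy as np, cv2
from workcell import get_state, capture, r
def cam(n):
    c=capture(n); im=c["color"]; f=im.shape[0]/2/np.tan(np.radians(c["fov_y"])/2)
    return im,f,c["cx"],c["cy"],np.array(c["view"])
def ray(c,uv,z):
    im,f,cx,cy,V=c; R=V[:3,:3]; o=-R.T@V[:3,3]
    d=R.T@np.array([(uv[0]-cx)/f,(uv[1]-cy)/f,1]); return o+d*(z-o[2])/d[2]
def proj(c,p):
    im,f,cx,cy,V=c; q=V[:3,:3]@np.array(p)+V[:3,3]; return q[0]/q[2]*f+cx,q[1]/q[2]*f+cy
def save(im,n): cv2.imwrite('pics/'+n,cv2.cvtColor(im,cv2.COLOR_RGB2BGR))
E
python3 - <<'E'
from h import *
a=cam("top");b=cam("scene")
for c,n in((a,'top'),(b,'scene')):
    save(c[0],n+'0.png'); V=c[4]; print(n,c[1],-V[:3,:3].T@V[:3,3])
print(get_state()["time"])
E
```

```text
top 449.74533084068383 [ 0.48846189 -0.0348436   0.95005832]
scene 441.67857532356413 [ 1.37260145 -0.50735763  0.66215317]
0.1
```

View pics/top0.png

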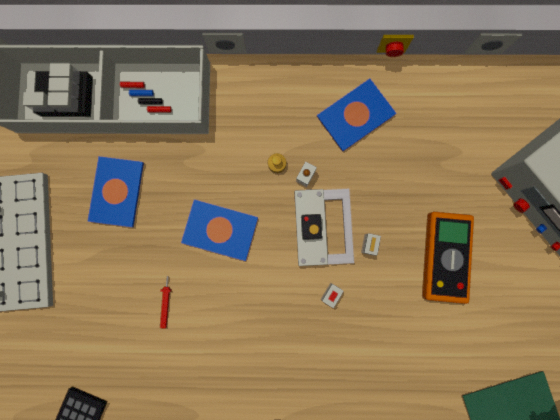

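View pics/scene0.png

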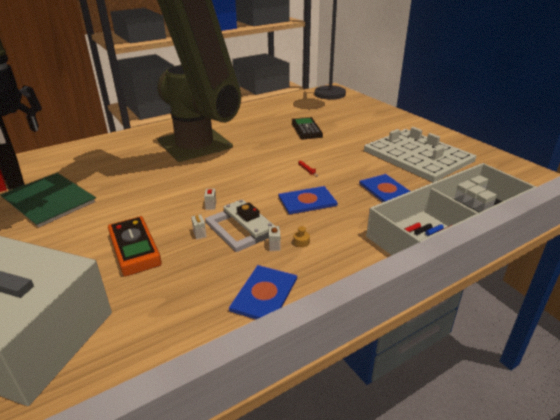

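The top view shows three blue plates with copper discs, at pixels (220,230), (116,192) and (356,115). The bridge deck is at (311,228), with its stop bar at about (350,226) and the multimeter beyond it. The plate at (220,230) looks like the carrier, so I'll measure all three.

```bash
cat >> h.py <<'E'
def plates(c,z=.014):
    hsv=cv2.cvtColor(c[0],cv2.COLOR_RGB2HSV)
    m=cv2.inRange(hsv,(105,150,80),(125,255,255))
    out=[]
    for k in cv2.findContours(m,cv2.RETR_EXTERNAL,cv2.CHAIN_APPROX_NONE)[0]:
        if cv2.contourArea(k)<1000: continue
        P=np.array([ray(c,p,z)[:2] for p in k[:,0]])*1000
        (x,y),s,a=cv2.minAreaRect(P.astype(np.float32))
        out.append((k.mean((0,1)),x,y,s,a))
    return out
E
python3 - <<'E'
from h import *
c=cam("top")
for p in plates(c): print(np.round(p[0]),np.round(p[1:3],1),np.round(p[3],1),round(p[4],2),'dist',round(np.hypot(p[1],p[2])))
# bridge: white mask
hsv=cv2.cvtColor(c[0],cv2.COLOR_RGB2HSV)
x0,x1,y0,y1=285,365,180,275
m=cv2.inRange(hsv,(0,0,150),(179,60,255)); mm=np.zeros_like(m); mm[y0:y1,x0:x1]=m[y0:y1,x0:x1]
for k in cv2.findContours(mm,cv2.RETR_EXTERNAL,cv2.CHAIN_APPROX_NONE)[0]:
    if cv2.contourArea(k)<100: continue
    for z in(.03,.014):
        P=np.array([ray(c,p,z)[:2] for p in k[:,0]])*1000
        print(z,cv2.boundingRect(k),cv2.minAreaRect(P.astype(np.float32)))
for n,uv,z in(('fuse',(372,245),.044),('switch',(333,296),.044),('lamp',(307,174),.05),('weight',(277,162),.04)): print(n,ray(c,uv,z))
crop=cv2.resize(c[0][150:310,150:390],None,fx=3.3,fy=3.3,interpolation=cv2.INTER_CUBIC); save(crop,'crop.png')
E
```

```text
[219. 230.] [533.3 107.9] [137.9  92.3] 74.9 dist 544
[115. 191.] [612.7 329.3] [ 95.1 137.7] 83.09 dist 696
[356. 114.] [ 781.5 -178.1] [ 93.7 139.1] 35.7 dist 802
0.03 (295, 189, 59, 77) ((541.7618408203125, -108.12945556640625), (153.4734649658203, 112.6596908569336), 3.2319729328155518)
0.014 (295, 189, 59, 77) ((542.6886596679688, -109.40387725830078), (156.14242553710938, 114.61885070800781), 3.2319817543029785)
fuse [ 0.50368518 -0.20368378  0.044     ]
switch [ 0.40210822 -0.12546094  0.044     ]
lamp [ 0.64575237 -0.07281678  0.05      ]
weight [ 0.67204542 -0.01159416  0.04      ]
```

View pics/crop.png

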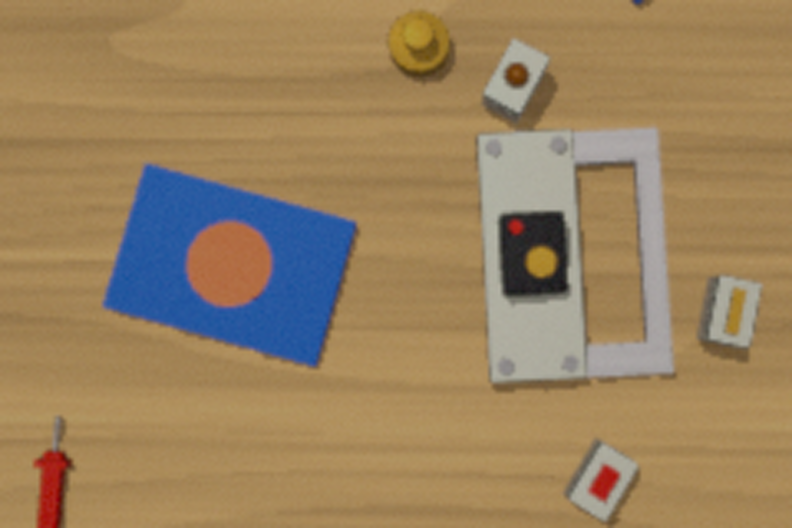

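The crop confirms the choice. The plate at top pixel (220,230) is nearest to the base (544 mm, against 696 and 802) and lies before the bridge mouth, so it is the carrier. Next I'll refine the bridge frame from its corners and plan the push.

Run:
```python
from h import *
from scipy.spatial.transform import Rotation as Ro
c=cam("top")
f=lambda p,z: ray(c,np.array(p)/3.3+150-0.35,z)[:2]*1000
D=[f(p,.03) for p in((478,135),(573,131),(586,377),(491,382))]
print('deck sizes',[round(np.linalg.norm(D[i]-D[i-1]),1) for i in range(4)],'centre',np.mean(D,0))
v=D[0]-D[3]+D[1]-D[2]; by=v/np.linalg.norm(v); print('by angle from deck',np.degrees(np.arctan2(by[1],by[0])))
S=[f(p,.014) for p in((636,163),(645,342))]
print('stop inner',S,np.degrees(np.arctan2(*(S[0]-S[1])[::-1])),np.linalg.norm(S[0]-S[1]))
O=[f(p,.014) for p in((656,129),(673,374))]; print('bar outer corners',O)
bx=np.array([by[1],-by[0]])
C=np.mean(D,0)
for q in S+O: print('in bridge',(q-C)@bx,(q-C)@by)
p=plates(c)[0]; q=np.array(p[1:3])-C; print('carrier in bridge',q@bx,q@by,p[4]-90-90-np.degrees(np.arctan2(bx[1],bx[0])))
s=get_state(); print(s["eef_pos"],Ro.from_quat(s["orientation"]).as_matrix().round(3),s["opening"],s["time"])
```

```text
deck sizes [np.float64(153.4), np.float64(59.4), np.float64(152.7), np.float64(58.5)] centre [539.56210601 -81.88620422]
by angle from deck 3.162944215499135
stop inner [array([ 599.50577732, -148.45552466]), array([ 486.63385502, -153.63266212])] 2.6261657068069253 112.99059074633554
bar outer corners [array([ 621.33234797, -161.22140395]), array([ 466.87361026, -171.01459609])]
in bridge 69.77534997703881 56.17934397319745
in bridge 68.71680719959872 -56.806288230168185
in bridge 83.7260800027807 77.26829823688817
in bridge 84.98197608400282 -77.49549272371695
carrier in bridge -189.83191123027026 4.212192086905837 -18.262332338057718
[ 0.23787264 -0.5230408   0.23074   ] [[ 0.91   0.414 -0.   ]
 [ 0.414 -0.91   0.001]
 [ 0.    -0.001 -1.   ]] 0.08485417116682262 0.2
```

```bash
cat >> h.py <<'E'
O=np.array([539.6,-81.9]); A=np.radians(-86.84)
BX=np.array([np.cos(A),np.sin(A)]); BY=np.array([-BX[1],BX[0]])
def tcp(x,y,yaw,gap=0):  # carrier pose in bridge (mm,deg) -> TCP world mm, tool-y yaw deg
    w=np.radians(yaw); b=np.array([x,y])-(81+gap)*np.array([np.cos(w),np.sin(w)])
    return O+b[0]*BX+b[1]*BY, 3.16+yaw
E
python3 - <<'E'
from h import *
p0=np.array([237.9,-523.0]); P,a=tcp(-189.8,4.2,-18.3,25)
print('approach',P,a,'shift cm',(P-p0)/10,'turn',a+65.5)
for w in((-189.8,4.2,-18.3),(-177,2,-14.6),(-165,0,-11),(-152,-1.5,-7.5),(-140,-2.5,-4.5),(-126,-3,-2),(-112,-3,0)):
    Q,b=tcp(*w); print(w,((Q-P)/10).round(2),round(b-a,1))
E
```

```text
approach [561.01591163 210.16372628] -15.14 shift cm [32.31159116 73.31637263] turn 50.36
(-189.8, 4.2, -18.3) [-0.65 -2.41] 0.0
(-177, 2, -14.6) [-1.31 -3.58] 3.7
(-165, 0, -11) [-1.95 -4.71] 7.3
(-152, -1.5, -7.5) [-2.52 -5.96] 10.8
(-140, -2.5, -4.5) [-2.97 -7.14] 13.8
(-126, -3, -2) [-3.3  -8.54] 16.3
(-112, -3, 0) [-3.51 -9.95] 18.3
```

```bash
python3 -m inch '[[[4,5,0,0,0,4],[8,10,0,0,0,8],[12,15,0,0,0,12],[16,20,0,0,0,16],[20,25,0,0,0,20],[23,30,0,0,0,24],[25,35,0,0,0,28],[27,40,0,0,0,32],[28,45,0,0,0,36],[29,50,0,0,0,40],[30,55,0,0,0,44],[31,60,0,0,0,47],[31.5,65,0,0,0,50.4],[32.3,70,-3,0,0,50.4],[32.3,73.3,-7,0,0,50.4],[32.3,73.3,-11,0,0,50.4],[32.3,73.3,-15,0,0,50.4],[32.3,73.3,-17,0,0,50.4],[32.3,73.3,-17,0,0,50.4],[32.3,73.3,-17,0,0,50.4]]]' 5
python3 - <<'E'
from h import *
save(cam("wrist")[0],'wrist1.png'); c=cam("top"); save(cv2.resize(c[0][130:310,60:390],None,fx=2.4,fy=2.4),'top1.png')
E
```

```text
time: 2.7
eef_pos: [0.5617, 0.2097, 0.062]
orientation: [0.794, 0.608, 0.001, 0.0]
wrist_force: [1.2, -1.1, 0.3]
opening: 0.0502
grasp_force: 0.0
```

View pics/wrist1.png

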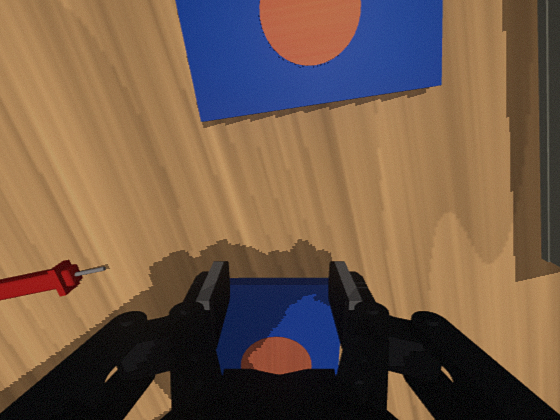

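The wrist view shows the carrier between the fingers, with its rear edge level at row 280, parallel to the finger line. The look-alike is at the top and the probe is clear at left. A quick ray check on that edge, then I'll descend.

```bash
python3 - <<'E'
from h import *
c=cam("wrist")
for uv in((235,279),(325,280)):
    q=ray(c,uv,.014)[:2]*1000-O; print('edge in bridge',q@BX,q@BY)
w=np.radians(-18.3); print('expected mid',-189.8-70*np.cos(w),4.2-70*np.sin(w))
E
python3 -m inch '[[[0,0,-2,0,0,0],[0,0,-4,0,0,0],[0,0,-5,0,0,0],[0,0,-5.5,0,0,0],[0,0,-5.9,0,0,0],[0,0,-5.9,0,0,0]]]'
```

```text
edge in bridge -271.2435430762611 0.10155704813845882
edge in bridge -250.7050799533681 59.28971356348178
expected mid -256.2597834349333 26.179471917718345
time: 3.6
eef_pos: [0.5612, 0.2096, 0.0025]
orientation: [0.794, 0.608, 0.0, 0.0]
wrist_force: [-0.1, -0.9, 1.3]
opening: 0.0503
grasp_force: 0.0
```

```bash
python3 -m inch '[[[-0.2,-0.8,0,0,0,0],[-0.4,-1.5,0,0,0,0],[-0.55,-2.0,0,0,0,0],[-0.65,-2.4,0,0,0,0],[-0.85,-2.8,0,0,0,1.2],[-1.1,-3.2,0,0,0,2.5],[-1.3,-3.6,0,0,0,3.7],[-1.5,-4.0,0,0,0,5],[-1.75,-4.35,0,0,0,6.2],[-1.95,-4.7,0,0,0,7.3],[-2.15,-5.1,0,0,0,8.5],[-2.35,-5.55,0,0,0,9.7],[-2.5,-6.0,0,0,0,10.8],[-2.5,-6.0,0,0,0,10.8]]]'
python3 - <<'E'
from h import *
c=cam("top"); save(cv2.resize(c[0][130:310,130:390],None,fx=3,fy=3),'top2.png')
# copper disc position
hsv=cv2.cvtColor(c[0],cv2.COLOR_RGB2HSV); m=cv2.inRange(hsv,(3,110,120),(15,200,255)); m[:,:160]=0;m[:190]=0;m[270:]=0;m[:,290:]=0
k=max(cv2.findContours(m,0,1)[0],key=cv2.contourArea); e=cv2.fitEllipse(k); q=ray(c,e[0],.014)[:2]*1000-O; print('disc',e,q@BX,q@BY)
for p in plates(c): print(p)
E
```

```text
time: 5.35
eef_pos: [0.5355, 0.1488, 0.0021]
orientation: [0.733, 0.68, -0.001, -0.0]
wrist_force: [-0.8, -0.0, -0.2]
opening: 0.05
grasp_force: 0.0
disc ((239.14512634277344, 231.81283569335938), (23.931440353393555, 23.990089416503906), 171.8084716796875) -148.78221031129257 -2.1569619628333405
(array([239.2744186 , 232.01395349]), 529.310546875, 67.20164489746094, (139.30223083496094, 92.18235778808594), 85.84169006347656)
(array([355.83625731, 114.44444444]), 781.3492431640625, -178.22796630859375, (93.23213958740234, 139.157470703125), 35.75836181640625)
```

View pics/top2.png

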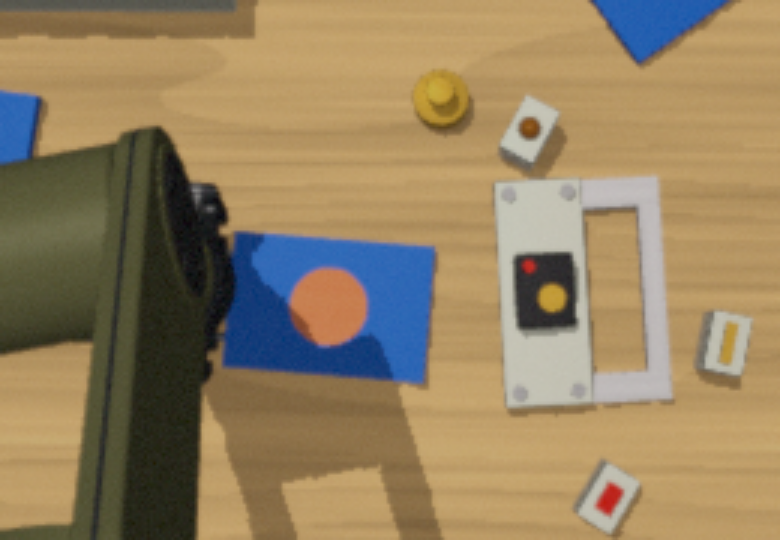

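The carrier is at (-149, -2) mm in the bridge frame, yaw -7.3°, tracking as planned. I'll straighten it and enter the mouth.

```bash
python3 -m inch '[[[-0.2,-0.4,0,0,0,1],[-0.35,-0.8,0,0,0,2],[-0.47,-1.15,0,0,0,3],[-0.6,-1.6,0,0,0,4],[-0.7,-2.1,0,0,0,4.8],[-0.8,-2.55,0,0,0,5.5],[-0.88,-3.0,0,0,0,6.3],[-0.95,-3.5,0,0,0,7],[-1.0,-3.95,0,0,0,7.5],[-0.97,-4.5,0,0,0,7.5],[-0.94,-5.1,0,0,0,7.5],[-0.91,-5.7,0,0,0,7.5],[-0.88,-6.2,0,0,0,7.5],[-0.85,-6.7,0,0,0,7.5],[-0.82,-7.2,0,0,0,7.5],[-0.82,-7.2,0,0,0,7.5]]]'
cat >> h.py <<'E'
def disc(c,u0=160,u1=330):
    hsv=cv2.cvtColor(c[0],cv2.COLOR_RGB2HSV); m=cv2.inRange(hsv,(3,110,60),(15,220,255)); m[:,:u0]=0;m[:190]=0;m[275:]=0;m[:,u1:]=0
    k=max(cv2.findContours(m,0,1)[0],key=cv2.contourArea); e=cv2.fitEllipse(k); q=ray(c,e[0],.014)[:2]*1000-O; return e,q@BX,q@BY
def longedges(c):
    hsv=cv2.cvtColor(c[0],cv2.COLOR_RGB2HSV); m=cv2.inRange(hsv,(105,130,40),(125,255,255)); m[:190]=0;m[290:]=0
    cols=[u for u in range(225,298) if (m[:,u]>0).sum()>20]
    T=[];B=[]
    for u in cols:
        v=np.where(m[:,u])[0]
        for L,vv in((T,v[0]-.5),(B,v[-1]+.5)):
            q=ray(c,(u,vv),.014)[:2]*1000-O; L.append((q@BX,q@BY))
    for n,L in(('top',T),('bot',B)):
        L=np.array(L); s=np.polyfit(*L.T,1); res=np.polyval(s,L[:,0])-L[:,1]; ok=abs(res)<3; s=np.polyfit(*L[ok].T,1)
        print(n,len(L),ok.sum(),'x',L[:,0].min().round(1),L[:,0].max().round(1),'yaw',np.degrees(np.arctan(s[0])).round(2),'y mid',np.median(L[:,1]).round(1))
E
python3 - <<'E'
from h import *
c=cam("top"); save(cv2.resize(c[0][130:310,130:390],None,fx=3,fy=3),'top3.png'); print(disc(c)); longedges(c)
for p in plates(c): print(p)
E
```

```text
time: 7.4
eef_pos: [0.5279, 0.077, 0.0023]
orientation: [0.688, 0.726, -0.0, 0.0]
wrist_force: [0.3, -0.4, -1.2]
opening: 0.0499
grasp_force: 0.0
(((273.76800537109375, 230.70445251464844), (23.700271606445312, 24.113611221313477), 41.76337814331055), np.float64(-76.59524182427941), np.float64(-3.2471402786209937))
top 33 32 x -124.3 -31.0 yaw 0.37 y mid 43.4
bot 33 33 x -128.0 -34.7 yaw -0.61 y mid -49.5
(array([272.5       , 231.14606742]), 532.1610717773438, -1.7535133361816406, (92.15528869628906, 98.38749694824219), 2.6911239624023438)
(array([115.39810427, 191.28909953]), 612.7142944335938, 329.2444152832031, (95.19869995117188, 137.641845703125), 83.13255310058594)
(array([355.83040936, 114.45614035]), 781.3212890625, -178.21263122558594, (93.16508483886719, 139.1483154296875), 35.7072868347168)
```

View pics/top3.png

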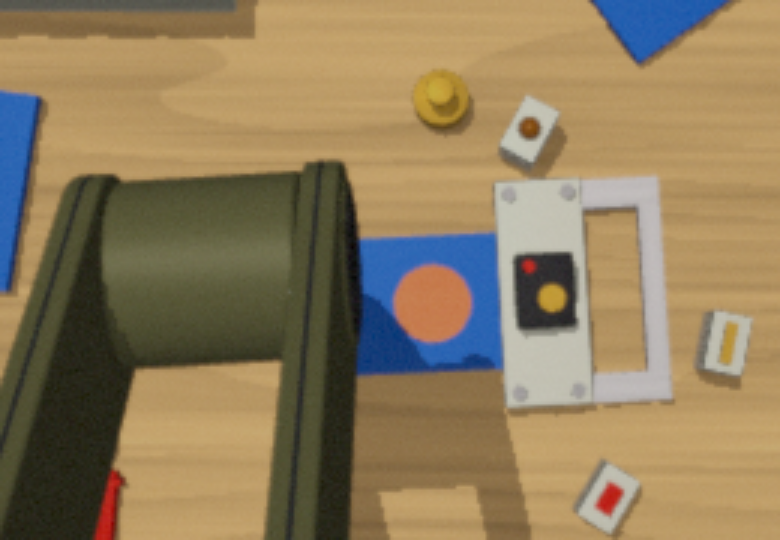

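The carrier is under the deck edge at (-77, -3), square to within about 0.6°. I'll push 6.5 cm straight, then look before closing the gap.

```bash
python3 -m inch '[[[0.03,-0.5,0,0,0,0],[0.06,-1.0,0,0,0,0],[0.09,-1.6,0,0,0,0],[0.12,-2.2,0,0,0,0],[0.15,-2.8,0,0,0,0],[0.19,-3.4,0,0,0,0],[0.22,-4.0,0,0,0,0],[0.25,-4.6,0,0,0,0],[0.29,-5.2,0,0,0,0],[0.32,-5.7,0,0,0,0],[0.34,-6.1,0,0,0,0],[0.36,-6.5,0,0,0,0],[0.36,-6.5,0,0,0,0]]]'
cat >> h.py <<'E'
def front(c):
    im=c[0]; hsv=cv2.cvtColor(im,cv2.COLOR_RGB2HSV); m=cv2.inRange(hsv,(100,110,30),(128,255,255))
    L=[]
    for v in range(206,258):
        u=np.where(m[v,322:350])[0]
        if len(u)>2: q=ray(c,(322+u[-1]+.5,v),.014)[:2]*1000-O; L.append((q@BX,q@BY))
    L=np.array(L)
    if len(L)<5: print('front none',len(L)); return
    s=np.polyfit(L[:,1],L[:,0],1); print('front edge: n',len(L),'x med',np.median(L[:,0]).round(1),'yaw',-np.degrees(np.arctan(s[0])).round(2),'y range',L[:,1].min().round(1),L[:,1].max().round(1))
E
python3 - <<'E'
from h import *
c=cam("top"); save(cv2.resize(c[0][170:290,230:390],None,fx=5,fy=5),'top4.png'); front(c)
E
```

```text
time: 9.07
eef_pos: [0.5314, 0.012, 0.0023]
orientation: [0.687, 0.726, -0.0, 0.0]
wrist_force: [1.3, 0.3, 0.4]
opening: 0.0501
grasp_force: 0.0
front edge: n 45 x med 57.6 yaw 0.19 y range -49.5 42.1
```

View pics/top4.png

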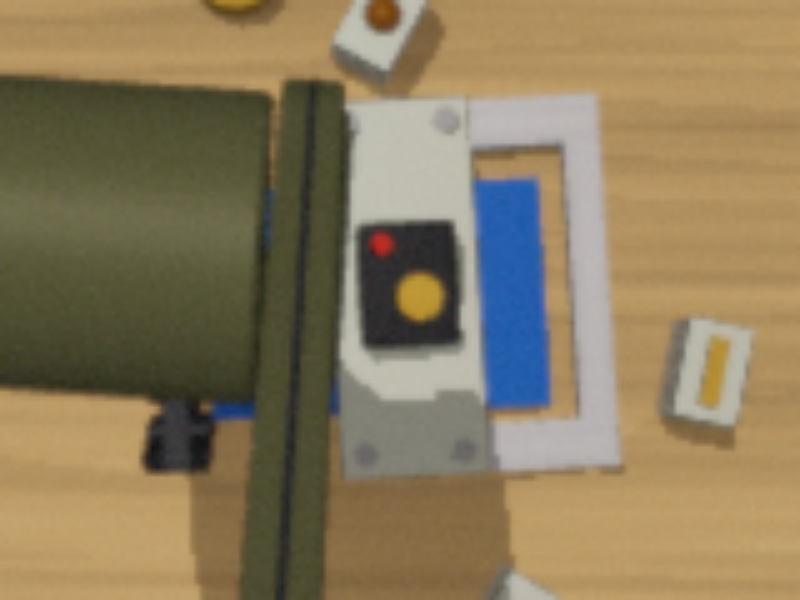

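The leading edge is square (0.2°) and about 12 mm short of the bar. It shows at crop column ~545 against the bar at ~568. I'll creep in and watch the force.

```bash
python3 -m inch '[[[0.02,-0.3,0,0,0,0],[0.03,-0.6,0,0,0,0],[0.05,-0.85,0,0,0,0],[0.05,-0.95,0,0,0,0],[0.05,-0.95,0,0,0,0]]]'; python3 -m inch '[[[0,-0.05,0,0,0,0],[0,-0.1,0,0,0,0],[0,-0.1,0,0,0,0]]]'
python3 -c "
from h import *
front(cam('top'))"; python3 -m inch '[[[0,-0.05,0,0,0,0],[0,-0.1,0,0,0,0],[0,-0.1,0,0,0,0]]]'
python3 -c "
from h import *
front(cam('top'))"
```

```text
time: 9.75
eef_pos: [0.532, 0.0028, 0.0023]
orientation: [0.687, 0.726, -0.0, 0.0]
wrist_force: [-0.1, 0.8, -1.2]
opening: 0.0501
grasp_force: 0.0
time: 10.12
eef_pos: [0.5319, 0.0021, 0.0023]
orientation: [0.687, 0.726, 0.0, -0.0]
wrist_force: [0.7, 0.5, 0.1]
opening: 0.05
grasp_force: 0.5
front edge: n 45 x med 68.1 yaw 0.03 y range -50.0 41.6
time: 10.55
eef_pos: [0.5319, 0.001, 0.0023]
orientation: [0.687, 0.726, 0.0, 0.0]
wrist_force: [-0.3, 1.0, -0.4]
opening: 0.05
grasp_force: 0.6
front edge: n 45 x med 68.5 yaw -0.13 y range -50.0 41.5
```

```bash
python3 -m inch '[[[0,-0.05,0,0,0,0],[0,-0.1,0,0,0,0],[0,-0.1,0,0,0,0]]]'; python3 -m inch '[[[0,-0.05,0,0,0,0],[0,-0.1,0,0,0,0],[0,-0.1,0,0,0,0]]]'
python3 -c "
from h import *
front(cam('top'))"
```

```text
time: 10.98
eef_pos: [0.5319, 0.0003, 0.0023]
orientation: [0.687, 0.726, 0.0, -0.0]
wrist_force: [0.5, 3.4, 0.3]
opening: 0.0497
grasp_force: 1.7
time: 11.35
eef_pos: [0.5316, 0.0002, 0.0023]
orientation: [0.687, 0.726, 0.0, -0.001]
wrist_force: [0.4, 7.5, 0.7]
opening: 0.0501
grasp_force: 3.7
front edge: n 45 x med 69.1 yaw 0.28 y range -50.1 41.5
```

The force is rising (7.5 N) with no more travel, so the carrier is against the bar. I'll back straight off, rise, and check.

```bash
python3 -m inch '[[[0,0.2,0,0,0,0],[-0.1,0.8,0,0,0,0],[-0.1,2,0,0,0,0],[-0.2,3.5,0,0,0,0],[-0.2,4,2,0,0,0],[-0.2,4,5,0,0,0],[-0.2,4,9,0,0,0],[-0.2,6,14,0,0,0],[-0.2,10,18,0,0,0],[-0.2,15,20,0,0,0],[-0.2,19,20,0,0,0],[-0.2,19,20,0,0,0]]]'
python3 - <<'E'
from h import *
c=cam("top"); front(c)
hsv=cv2.cvtColor(c[0],cv2.COLOR_RGB2HSV); m=cv2.inRange(hsv,(100,110,30),(128,255,255))
L=[]
for v in range(200,265):
    u=np.where(m[v,250:296])[0]
    if len(u)>2: q=ray(c,(250+u[0]-.5,v),.014)[:2]*1000-O; L.append((q@BX,q@BY))
L=np.array(L)
if len(L): print('rear',len(L),np.median(L[:,0]),'yaw',-np.degrees(np.arctan(np.polyfit(L[:,1],L[:,0],1)[0])))
save(cv2.resize(c[0][140:320,140:400],None,fx=3,fy=3),'top5.png')
E
```

```text
time: 12.9
eef_pos: [0.5294, 0.1926, 0.2027]
orientation: [0.686, 0.728, 0.001, -0.0]
wrist_force: [-0.1, -0.2, 0.5]
opening: 0.0502
grasp_force: 0.0
front edge: n 45 x med 69.1 yaw 0.15 y range -50.0 41.5
rear 46 -69.09428567377567 yaw -1.1493552462878238
```

View pics/top5.png

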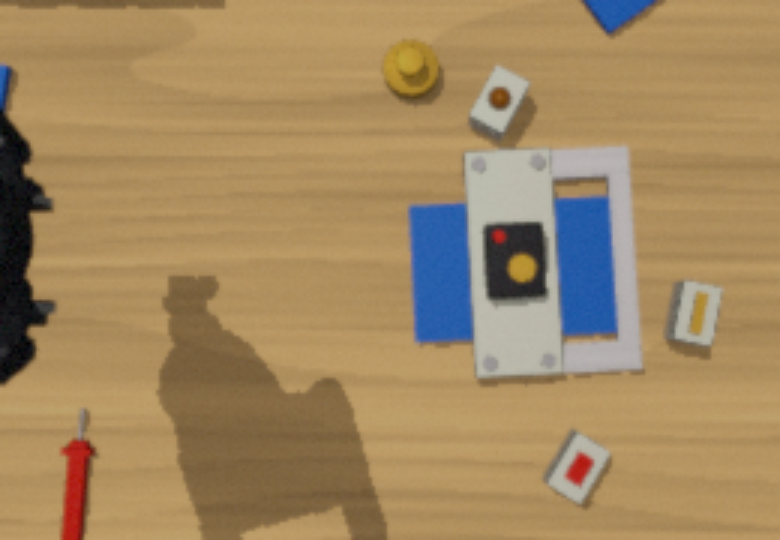

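The view shows the carrier flush against the bar (crop column ~612), centred about 4 mm off the centre line, with the arm clear and the bystanders in place.

```bash
python3 -c "
from workcell import r
print(r.sign_off())"
```

```text
the job is handed in; nothing more can be done
None
```

The carrier was pushed under the bridge and sits flush against the stop bar, square to about 1° and about 4 mm off the centre line; the robot is clear, no bystander looks moved in the last picture, and the job is handed in (no verdict was returned).

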